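# Strip the idler axle: stop collar off, spacer sleeve into the drill jig

### The arm

A 6-joint arm with a two-finger parallel gripper is mounted at the origin on a cart in front of the work surface, level with it; the furniture and walls round the work are solid. World frame = base frame: x ahead of the robot, y to its left, z up, the work surface at z = 0. Lengths are in mm, angles in rad, forces in N, time in s.
With the tool pointing down it reaches from about 275 to 1000 mm from the base axis. Payload 8.4 kg.
Tool frame: the origin (TCP) lies midway between the tips of the shut fingers; the grasp point (between the pads) lies grip_depth behind it (grip_depth is the distance from the TCP to the grasp point, in mm); z points along the fingers, y is the line along which they close (so a half turn about z gives the same grasp; the last joint's range is limited). The gripper opens to 85 mm and grips with 20 to 120 N. Pads are 22 mm wide; open, the fingers measure 114 mm over their backs; the gripper's body (76 mm by 85 mm) begins 54 mm behind the grasp point. The pads swing forward as they close: fully open they stand 13 mm farther back than shut.
Start: joints at [1.204, 0.353, 1.633, -0, 1.155, -0.002], TCP at [222.975, 583.875, 231.281] pointing down, gripper open.
Joint ranges: [-2.63, 2.63], [-0.92, 2.1], [0.06, 2.66], [-1.3, 4.44], [0, 2.69], [-3.02, 3.02]. Speed limits (rad/s): [2.22, 2.22, 2.79, 3.14, 3.14, 3.14].

### API

Orientations are given as [roll, pitch, yaw] about the fixed x, y, z axes, in that order (R = Rz(yaw) Ry(pitch) Rx(roll)).
In Python, from rig import * gives the robot as it stands.
- The arm moves only by the shell command python3 -m creep 'ROWS' [FORCE]. ROWS is JSON, a list of rows, each an object of numbers: "x", "y", "z": the shift along the tool's x, y, z in mm; "rx", "ry", "rz": the turn, a rotation vector about the tool's x, y, z in rad; "hand": the finger opening in mm, from 0 to 85.4. A call has 1 to 20 rows; each row shifts and turns the commanded pose from where the row before left it, along the tool's axes as they then stand; what a row does not reach is not made up. A row lasts 1/8 s, in which the tool goes at most 62.5 mm and 10.7 degrees, less where a joint would pass 70% of its speed; a pose out of reach is approached as far as the arm can. A call with a gripper value outside its range is refused whole. The fingers move at their own pace and stop on an object; FORCE is the grip in N (left out, the last holds). Time passes only in rows, so rows that do not move let the fingers close. It gives the time, the measured TCP pose, the force, the opening and the grip force at its end, in the units of the state.
- sense(): the state, without advancing time (a new reading comes with each control period).
- grab_frame(name): name is "scene" or "top"; returns the picture (400x640x3 uint8, red, green, blue); there is no depth.
- get_calibration(name): a dict with "K" (3x3 intrinsics, pixels), "R" (3x3) and "t" (3): a world point X has camera coordinates R X + t. Camera axes: x right, y down, z forward; pixel columns grow to the right and rows downward; lengths in mm; the calibration is good to about 2 mm. A picture is of the moment at which its call begins. get_calibration takes no time and is no camera call.
- sign_off(): hands the job in; it is judged then, once.
The state is a dict: "clock": time; "qpos": joint angles; "qvel": joint speeds; "joint_efforts": joint torques, N m; "eef_pos": TCP position; "tcp_rot": TCP orientation; "contact_force": force on the tool from outside, world axes, zero at the start; "wrist_torque": the same for the moment, N m; "opening": opening from 0.0 (shut) to 1.0 (fully open); "grasp_force": force on a finger pad.
Only numpy, scipy, OpenCV 4.12 (cv2) and the standard library are available. Lean on these libraries where they do the work, as an engineer would, in place of code of your own. Each camera call takes 0.05 s, during which the arm holds its last target. There are 200 camera calls.

### The job

The belt idler's axle is being stripped. First slide the loosened stop collar off the end of the axle and put it in the steel parts dish; then slide the spacer sleeve off after it and lower it gently into the open drill jig, ready for its oil hole to be drilled: fully down in the V bed between the cheeks and sticking out about equally at both ends. Leave the caliper, the marker and the ball bearing where they lie.

Things in the scene. Friction and masses are not known exactly. Their poses are not given: they have to be found in the camera images.
- stand: Grey steel idler stand, bolted down. Origin: centre of the underside of its 120 x 100 x 12 mm foot; z up. From its upright head (62 mm wide, top 176 mm up) a round steel axle of 24 mm diameter sticks out along -y, level, its axis 130 mm above the bench. On it, from y = -22 to -68 mm, turns a black pulley of 84 mm diameter, which stays there; then come sleeve, collar and the bare axle end.
- bar_end (a point): Centre of the axle's free end, 195 mm along -y from the stand's origin; axes as the stand's, so parts come off along -y.
- collar: Split stop collar, dark steel ring: 60 mm outside diameter, 29 mm bore, 22 mm wide, 0.28 kg. Its clamp screws are already slack, so it slides freely with 2.5 mm of play all round the axle. Origin: its centre; its own y axis is the bore's axis. It starts as the outermost part on the axle, beyond the sleeve.
- sleeve: Spacer sleeve, plain thick-walled aluminium tube: 62 mm long, 52 mm outside diameter, 29 mm bore, 0.25 kg, sliding freely on the axle with 2.5 mm of play all round. Origin: its centre; its own y axis is the bore's axis. It starts between pulley and collar, close to the pulley hub. Laid on its side on the flat bench at rest it stays put; it does not roll unless pushed.
- drill_jig: Dark steel drill jig, open above, fixed: foot 140 mm wide (x), 52 mm long (y), 75 mm high, two dowels 6 mm higher. Origin: centre of its underside. A 90 degree V bed runs along its y axis, open at both ends, between upright cheeks (x = 29.5 to 48 mm on either side, an 8 mm lead-in chamfer inside at the top).
- jig_seat (a point): Where the sleeve's centre lies when it rests in the jig, centred: 48.8 mm above the bench; axes as the jig's. There it has 3.5 mm to spare to each cheek, its top flush with theirs, so fingers that hold it across its diameter do not fit in; fingers on its two end faces do, as it is 5 mm longer than the jig at each end.
- dish: Round pressed-steel parts dish, 175 mm across the rim, 15 mm high, flat floor 2 mm up and about 120 mm across, loose on the bench. Origin: centre of its underside.
- caliper: Steel vernier caliper, 200 mm long, 8 mm thick, lying on the bench; leave it alone. Origin near its middle.
- paint_marker: White marker with a black cap, 130 mm long, 17 mm thick, lying on the bench; leave it alone. Origin near its middle.
- bearing: Steel ball bearing, 52 mm across, 12 mm thick, lying flat; leave it alone. Origin: centre of its underside.

How it is judged:
By the outcome, as a careful person would: the job done as asked, in the order asked, and still so for the second after the job is handed in, with the robot touching nothing.
It also fails if it takes over 72 s, if anything falls off the work surface, if the arm or the gripper's body presses on something with over 40 N, if the wrist force passes 120 N, or if a joint passes its speed limit or range.

## Working session

There is one attempt and no reset: what is moved stays moved. The work goes in short steps, Python scripts to look and compute and a shell command to move; the robot and the scene stay as the last step left them, time stands still between calls to the robot, and variables do not carry over. Pictures are saved under pics/ and viewed, at most 10 in all, crops included, and the job is handed in when it is done.

```bash
ls; mkdir -p pics; python3 - <<'E'
from rig import *
import cv2
for n in("scene","top"):
    cv2.imwrite(f"pics/{n}0.png",grab_frame(n)[:,:,::-1])
    c=get_calibration(n);print(n,c)
print(sense())
E
```

```text
pics
scene {'K': array([[443.37291993,   0.        , 321.15218482],
       [  0.        , 443.37291993, 196.0003937 ],
       [  0.        ,   0.        ,   1.        ]]), 'R': array([[-0.89586191, -0.44411546,  0.01388891],
       [-0.35639231,  0.69953834, -0.61937923],
       [ 0.26536007, -0.55982816, -0.78496908]]), 't': array([ 502.59486417,  311.49056863, 1152.41963882])}
top {'K': array([[436.7891257 ,   0.        , 321.80048563],
       [  0.        , 436.7891257 , 198.39993548],
       [  0.        ,   0.        ,   1.        ]]), 'R': array([[-2.77038057e-02, -9.99614882e-01, -1.60863524e-03],
       [-9.96327964e-01,  2.77430592e-02, -8.09994486e-02],
       [ 8.10128826e-02, -6.41264713e-04, -9.96712848e-01]]), 't': array([  -2.03817614,  617.39392527, 1345.24748246])}
{'clock': 0.1, 'qpos': array([ 1.20358512e+00,  3.53587691e-01,  1.63406336e+00,  1.97994984e-05,
        1.15518470e+00, -2.38597694e-03]), 'qvel': array([ 1.65734703e-03, -3.30602761e-03, -1.77571094e-03,  9.33925508e-04,
        2.18296900e-03,  8.97537617e-05]), 'joint_efforts': array([-1.32331556e-03, -6.06360340e+01, -3.42819178e+01, -1.36175095e-04,
        3.92015238e-03, -4.66877992e-06]), 'eef_pos': array([222.82474217, 583.47511092, 230.62971393]), 'tcp_rot': array([-3.14034961e+00, -2.10699418e-05,  2.77675940e+00]), 'contact_force': array([ 0.07179857,  0.55746974, -0.17696427]), 'wrist_torque': array([ 0.03863763, -0.02753584,  0.01335293]), 'grasp_force': 0.0, 'opening': 0.997190625734379}
```

View pics/scene0.png

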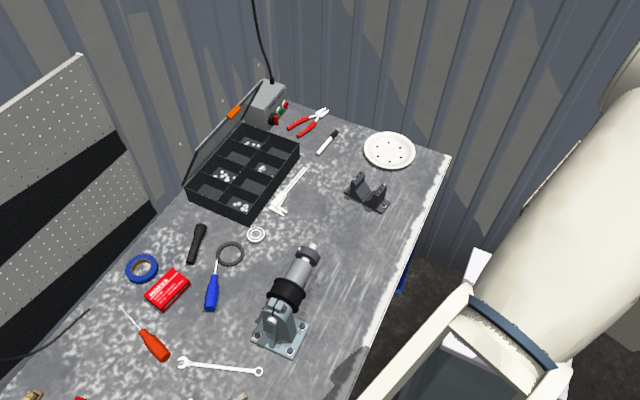

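View pics/top0.png

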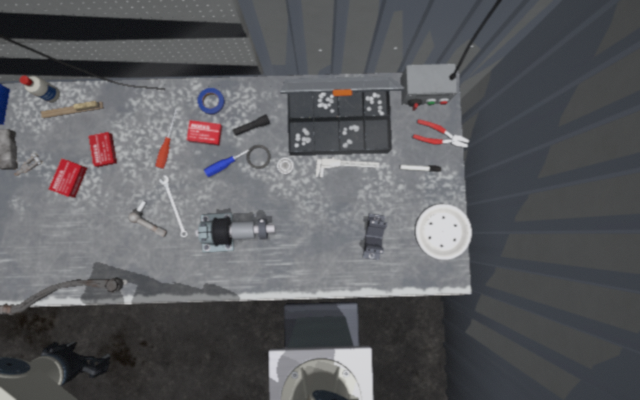

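The scene shows the stand with its axle (about 285,290), the jig (368,193) and the dish (389,151). In the top view they are at about (215,230), (374,237) and (443,231). Next I'll enlarge these areas to measure them.

```bash
cat > h.py <<'E'
from rig import *
import cv2, numpy as np
def ray(n,u,v,z):
    c=get_calibration(n);R,t,K=c["R"],c["t"],c["K"]
    d=R.T@np.linalg.inv(K)@[u,v,1];o=-R.T@t
    return o+d*(z-o[2])/d[2]
def px(n,X):
    c=get_calibration(n);p=c["K"]@(c["R"]@np.array(X,float)+c["t"]);return p[:2]/p[2]
def crop(im,x,y,w,h,s): return cv2.resize(im[y:y+h,x:x+w],None,fx=s,fy=s,interpolation=cv2.INTER_CUBIC)
E
python3 - <<'E'
from h import *
t=cv2.imread("pics/top0.png");s=cv2.imread("pics/scene0.png")
a=np.hstack([crop(t,190,195,100,70,4),crop(t,340,195,100,70,4)])
b=np.hstack([crop(s,240,230,100,70,4),crop(s,330,160,100,70,4)])
cv2.imwrite("pics/c1.png",np.vstack([a,b]))
for z in(0,130):print(z,ray("top",278,229,z),ray("top",202,232,z))
print(ray("top",374,237,75),ray("top",443.5,231,15),ray("scene",389,150,15))
E
```

```text
0 [525.50442113 122.61097467   0.        ] [522.69285241 364.13979258   0.        ]
130 [523.68958065 109.43982969 130.        ] [521.14080734 328.39311381 130.        ]
[ 492.52984975 -172.48529878   75.        ] [ 504.62374406 -398.30859796   15.        ] [ 502.79941336 -397.8325148    15.        ]
```

View pics/c1.png

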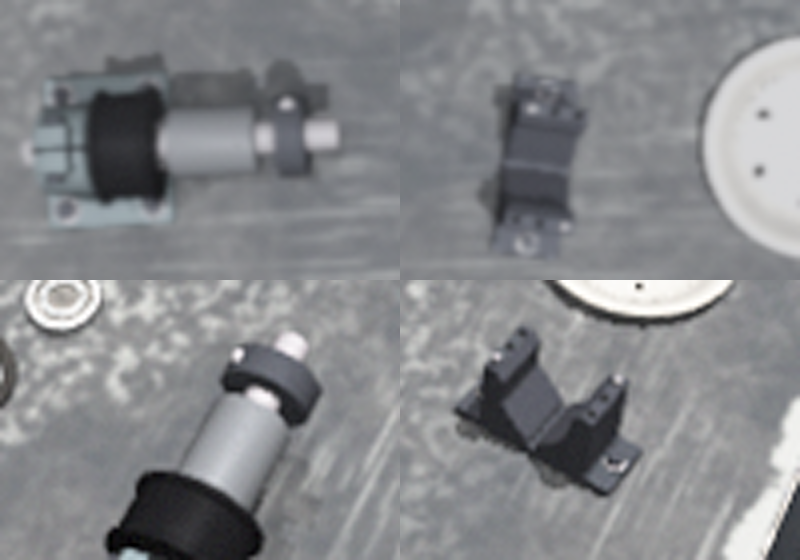

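```bash
python3 - <<'E'
from h import *
import rig; print([ (k,getattr(rig,k)) for k in dir(rig) if 'depth' in k.lower()], [k for k in dir(rig) if not k.startswith('_')][:30])
T=lambda x,y:(190+x/4,195+y/4)
J=lambda x,y:(340+(x-400)/4,195+y/4)
S=lambda x,y:(240+x/4,230+(y-280)/4)
S2=lambda x,y:(330+(x-400)/4,160+(y-280)/4)
e=ray("top",*T(340,135),130);p=ray("top",*T(127,147),130);s=ray("top",*T(208,142),130)
print("end,pulley,sleeve",e,p,s,"len",np.linalg.norm(e-p),"dir",np.degrees(np.arctan2((e-p)[0],-(e-p)[1])))
print("collar",ray("top",*T(292,136),130))
f=[ray("top",*T(*q),12) for q in((62,93),(155,90),(152,207),(67,208))];print("footholes",np.round(f),np.mean(f,0))
print("scene end",ray("scene",*S(292,347),130))
a=ray("top",*J(543,95),10);b=ray("top",*J(523,243),10);print("jig holes",a,b,(a+b)/2,"yaw",np.degrees(np.arctan2((a-b)[1],(a-b)[0])))
a=ray("scene",*S2(617,465),10);print("jig hole scene",a)
E
```

```text
[('grip_depth', 18.700000000000003)] ['MotionError', 'get_calibration', 'grab_frame', 'grip_depth', 'sense', 'sign_off']
end,pulley,sleeve [524.64741977 118.06486989 130.        ] [520.28218136 271.51959715 130.        ] [522.25533771 213.17252376 130.        ] len 153.51680242407787 dir 1.6294206887630236
collar [524.88749507 152.635277   130.        ]
footholes [[566. 350.  12.]
 [566. 276.  12.]
 [474. 279.  12.]
 [475. 346.  12.]] [520.16315216 312.8294966   12.        ]
scene end [525.90666426 121.34354399 130.        ]
jig holes [ 549.1018015 -187.7737315   10.       ] [ 433.57570399 -167.71942967   10.        ] [ 491.33875274 -177.74658059   10.        ] yaw -9.84790125233674
jig hole scene [ 431.14235328 -171.9861777    10.        ]
```

```bash
python3 - <<'E'
from h import *
def draw(n,img,o,segs,x,y,w,h,s,ps,col=(0,255,0)):
    for P in ps:
        q=np.array([px(n,X) for X in P]);q=((q+.5-[x,y])*s-.5).round().astype(int)
        cv2.polylines(img,[q.reshape(-1,1,2)],True,col,1)
def pose(P,x,y,yaw):
    c,s=np.cos(yaw),np.sin(yaw);return [(x+c*a-s*b,y+s*a+c*b,z) for a,b,z in P]
rect=lambda x0,x1,y,z:[(x0,-y,z),(x1,-y,z),(x1,y,z),(x0,y,z)]
th=np.linspace(0,2*np.pi,40)
ring=lambda r,y,z=130:[(r*np.cos(t),y,z+r*np.sin(t)) for t in th]
jig=[pose(P,491.3,-177.7,np.radians(-9.8)) for P in (rect(-70,70,26,0),rect(29.5,48,26,75),rect(-48,-29.5,26,75))]
st=[pose(P,519.2,313,np.radians(1.6)) for P in (ring(12,-195),ring(42,-22),ring(42,-68),ring(26,-69,127.5),ring(26,-131,127.5),ring(30,-149,127.5),ring(30,-171,127.5),)]
out=[]
for n,A,B in(("top",(190,195),(340,195)),("scene",(240,230),(330,160))):
    im=cv2.imread(f"pics/{n}0.png");r=[]
    for (x,y),ps in((A,st),(B,jig)):
        c=crop(im,x,y,100,70,4);draw(n,c,0,0,x,y,100,70,4,ps);r.append(c)
    out.append(np.hstack(r))
cv2.imwrite("pics/c2.png",np.vstack(out))
E
```

```text
(no output)
```

View pics/c2.png

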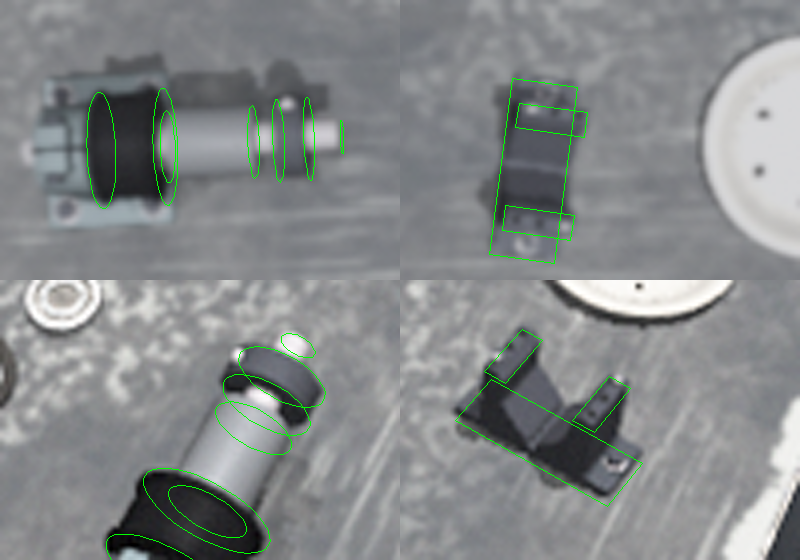

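The overlay of the estimated poses matches both views to within about 2 mm, for the axle end, sleeve, collar and jig. I can start moving.

```bash
cat >> h.py <<'E'
from scipy.spatial.transform import Rotation as Ro
def to(xyz,rpy_deg):
    """print shift (current tool axes), turn, and shift if turned first"""
    s=sense();R=Ro.from_euler("xyz",s["tcp_rot"]);G=Ro.from_euler("xyz",rpy_deg,degrees=True)
    d=np.array(xyz)-s["eef_pos"]
    print("pos",s["eef_pos"].round(1),"rpy",np.degrees(s["tcp_rot"]).round(1),"q",s["qpos"].round(2),"F",s["contact_force"].round(1),"t",s["clock"])
    print("shift",R.inv().apply(d).round(1),"turn",(R.inv()*G).as_rotvec().round(3),"shift-after-turn",G.inv().apply(d).round(1))
E
python3 -c "
from h import *
to([524,152,231],[180,0,91.6])"
```

```text
pos [222.8 583.5 230.6] rpy [-179.9   -0.   159.1] q [ 1.2   0.35  1.63  0.    1.16 -0.  ] F [ 0.1  0.6 -0.2] t 0.1
shift [-435.3 -295.6   -0. ] turn [-1.000e-03  1.000e-03  1.178e+00] shift-after-turn [-4.397e+02  2.890e+02 -4.000e-01]
```

```bash
python3 -m creep '[{"x":-31,"y":-21},{"x":-31,"y":-21},{"x":-31,"y":-21},{"x":-31,"y":-21},{"x":-31,"y":-21},{"x":-31,"y":-21},{"x":-31,"y":-21},{"x":-31,"y":-21},{"x":-31,"y":-21},{"x":-31,"y":-21},{"x":-31,"y":-21},{"x":-31,"y":-21},{"x":-31,"y":-21},{"x":-32,"y":-22}]' && python3 -m creep '[{"rz":0.168},{"rz":0.168},{"rz":0.168},{"rz":0.168},{"rz":0.168},{"rz":0.168},{"rz":0.168},{}]'
python3 -c "
from h import *
to([524,152,231],[180,0,91.6])
cv2.imwrite('pics/a.png',np.hstack([crop(grab_frame('top')[:,:,::-1],190,180,100,100,4),crop(grab_frame('scene')[:,:,::-1],240,190,100,100,4)]))"
```

```text
pos [222.8 583.5 230.6] rpy [-179.9   -0.   159.1] q [ 1.2   0.35  1.63  0.    1.16 -0.  ] F [ 0.1  0.6 -0.2] t 0.1
shift [-435.3 -295.6   -0. ] turn [-1.000e-03  1.000e-03  1.178e+00] shift-after-turn [-4.397e+02  2.890e+02 -4.000e-01]schema error: expected keys x, y, z, rx, ry, rz, hand
```

View pics/a.png

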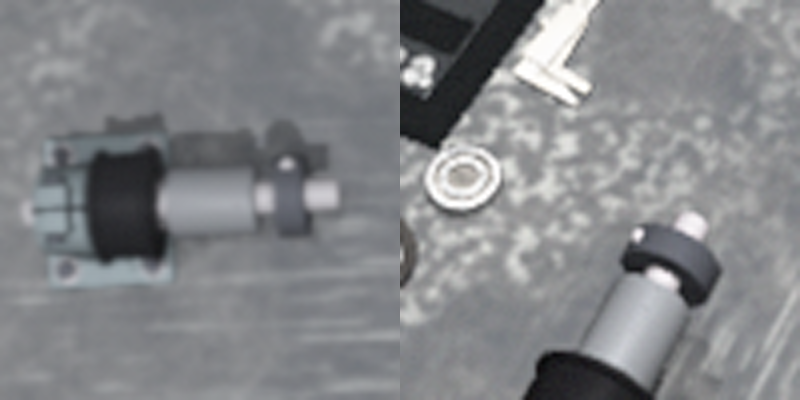

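The rows were refused because every key is required. The picture therefore shows the unchanged scene, with no gripper in view.

```bash
python3 -m creep '[{"x":-30,"y":-20,"z":0,"rx":0,"ry":0,"rz":0.1,"hand":85},{"x":-43,"y":-29,"z":0,"rx":0,"ry":0,"rz":0,"hand":85}]'
python3 -c "
from h import *
to([524,152,231],[180,0,91.6])"
```

```text
clock: 0.45
eef_pos: [269.5, 509.2, 230.9]
tcp_rot: [3.141, 0.0, 2.677]
contact_force: [0.8, 0.3, 0.3]
opening: 0.997
grasp_force: 0.0
pos [269.5 509.2 230.9] rpy [180.    0.  153.4] q [ 1.08  0.28  1.74 -0.    1.12 -0.02] F [0.8 0.3 0.3] t 0.45
shift [-3.876e+02 -2.053e+02 -1.000e-01] turn [ 0.    -0.     1.078] shift-after-turn [-3.641e+02  2.445e+02 -1.000e-01]
```

```bash
python3 -m creep '[{"x":-48,"y":-26,"z":0,"rx":0,"ry":0,"rz":0,"hand":85},{"x":-48,"y":-26,"z":0,"rx":0,"ry":0,"rz":0,"hand":85},{"x":-49,"y":-26,"z":0,"rx":0,"ry":0,"rz":0,"hand":85},{"x":-49,"y":-26,"z":0,"rx":0,"ry":0,"rz":0,"hand":85},{"x":-49,"y":-25,"z":0,"rx":0,"ry":0,"rz":0,"hand":85},{"x":-49,"y":-26,"z":0,"rx":0,"ry":0,"rz":0,"hand":85},{"x":-48,"y":-25,"z":0,"rx":0,"ry":0,"rz":0,"hand":85},{"x":-48,"y":-25,"z":0,"rx":0,"ry":0,"rz":0,"hand":85},{"x":0,"y":0,"z":0,"rx":0,"ry":0,"rz":0.154,"hand":85},{"x":0,"y":0,"z":0,"rx":0,"ry":0,"rz":0.154,"hand":85},{"x":0,"y":0,"z":0,"rx":0,"ry":0,"rz":0.154,"hand":85},{"x":0,"y":0,"z":0,"rx":0,"ry":0,"rz":0.154,"hand":85},{"x":0,"y":0,"z":0,"rx":0,"ry":0,"rz":0.154,"hand":85},{"x":0,"y":0,"z":0,"rx":0,"ry":0,"rz":0.154,"hand":85},{"x":0,"y":0,"z":0,"rx":0,"ry":0,"rz":0.154,"hand":85}]'
python3 -c "
from h import *
to([524,151,108.8],[180,0,91.6])
cv2.imwrite('pics/b.png',np.hstack([crop(grab_frame('top')[:,:,::-1],200,180,100,100,4),crop(grab_frame('scene')[:,:,::-1],240,190,100,100,4)]))"
```

```text
clock: 2.33
eef_pos: [524.1, 152.1, 231.2]
tcp_rot: [-3.141, 0.0, 1.594]
contact_force: [-0.3, 0.1, -1.1]
opening: 0.996
grasp_force: 0.0
pos [524.1 152.1 231.2] rpy [-180.     0.    91.3] q [0.28 0.23 1.8  0.   1.11 0.26] F [-0.3  0.1 -1.1] t 2.325
shift [-1.100e+00 -1.000e-01  1.224e+02] turn [-0.     0.    -0.005] shift-after-turn [ -1.1  -0.2 122.4]
```

View pics/b.png

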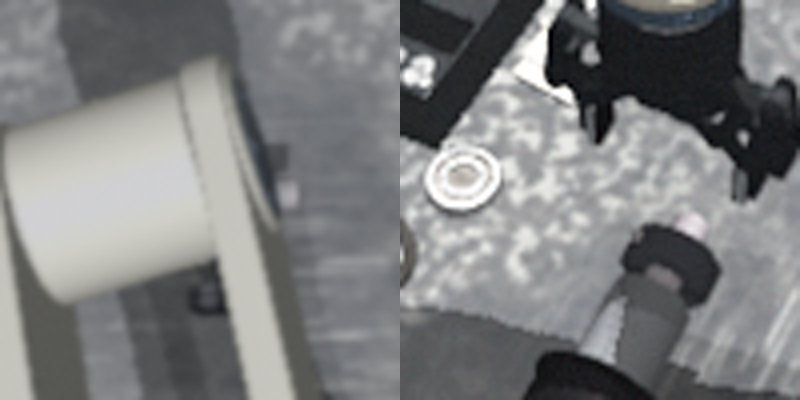

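The picture shows the open gripper straddling the line of the collar, with fingertips at about (597,125) and (742,190) above the collar at (672,262). Its position agrees with the plan, so I'll descend and close.

```bash
python3 -m creep '[{"x":0,"y":0,"z":40,"rx":0,"ry":0,"rz":0,"hand":85},{"x":0,"y":0,"z":40,"rx":0,"ry":0,"rz":0,"hand":85},{"x":0,"y":0,"z":30,"rx":0,"ry":0,"rz":0,"hand":85},{"x":0,"y":0,"z":16,"rx":0,"ry":0,"rz":0,"hand":85},{"x":0,"y":0,"z":0,"rx":0,"ry":0,"rz":0,"hand":64},{"x":0,"y":0,"z":0,"rx":0,"ry":0,"rz":0,"hand":64},{"x":0,"y":0,"z":0,"rx":0,"ry":0,"rz":0,"hand":58},{"x":0,"y":0,"z":0,"rx":0,"ry":0,"rz":0,"hand":55},{"x":0,"y":0,"z":0,"rx":0,"ry":0,"rz":0,"hand":55}]' 30
python3 -c "
from h import *
to([524,151,108.8],[180,0,91.6])"
```

```text
clock: 3.55
eef_pos: [525.7, 152.5, 106.6]
tcp_rot: [3.138, -0.001, 1.599]
contact_force: [1.6, 0.2, 6.0]
opening: 0.698
grasp_force: 33.7
pos [525.7 152.5 106.6] rpy [179.8  -0.   91.6] q [ 0.28  0.39  1.91 -0.    0.84  0.25] F [1.6 0.2 6. ] t 3.55
shift [-1.4 -1.7 -2.2] turn [ 0.003 -0.001  0.   ] shift-after-turn [-1.4 -1.7 -2.2]
```

```bash
python3 -m creep '[{"x":0,"y":1,"z":-4,"rx":0,"ry":0,"rz":0,"hand":50},{"x":0,"y":0,"z":0,"rx":0,"ry":0,"rz":0,"hand":50},{"x":-6,"y":0,"z":0,"rx":0,"ry":0,"rz":0,"hand":50},{"x":-8,"y":0,"z":0,"rx":0,"ry":0,"rz":0,"hand":50}]' 40
python3 -c "
from h import *
to([526.5,90,109],[180,0,91.6])"
```

```text
clock: 4.05
eef_pos: [525.2, 137.6, 108.9]
tcp_rot: [-3.141, 0.0, 1.599]
contact_force: [-0.5, 0.8, -4.1]
opening: 0.694
grasp_force: 44.0
pos [525.2 137.6 108.9] rpy [-179.9    0.    91.6] q [ 0.25  0.38  1.91 -0.    0.85  0.23] F [-0.5  0.8 -4.1] t 4.05
shift [-47.6  -0.1  -0.1] turn [-0.001  0.     0.   ] shift-after-turn [-47.6  -0.   -0.1]
```

```bash
python3 -m creep '[{"x":-12,"y":0,"z":0,"rx":0,"ry":0,"rz":0,"hand":50},{"x":-14,"y":0,"z":0,"rx":0,"ry":0,"rz":0,"hand":50},{"x":-14,"y":0,"z":0,"rx":0,"ry":0,"rz":0,"hand":50},{"x":-14,"y":0,"z":0,"rx":0,"ry":0,"rz":0,"hand":50},{"x":-14,"y":0,"z":-14,"rx":0,"ry":0,"rz":0,"hand":50},{"x":-40,"y":0,"z":-20,"rx":0,"ry":0,"rz":0,"hand":50}]' 40
python3 -c "
from h import *
print(ray('top',468,231,0),ray('top',468,130,0),ray('scene',449,156,0))
u=np.array([.785,-.62,0]);d=np.array([503.5,-398,0])
to(d+u*34+[0,0,70],[180,0,91.6])
to(d+u*34+[0,0,70],[180,35,141.7])"
```

```text
clock: 4.8
eef_pos: [528.6, 29.9, 144.1]
tcp_rot: [-3.141, -0.0, 1.6]
contact_force: [-0.3, -0.7, -3.8]
opening: 0.692
grasp_force: 44.6
[ 502.45375013 -480.14405344    0.        ] [ 827.83207159 -497.99198652    0.        ] [ 314.40442174 -479.07634404    0.        ]
pos [528.6  29.9 144.1] rpy [-180.    -0.    91.7] q [0.05 0.31 1.92 0.   0.91 0.02] F [-0.3 -0.7 -3.8] t 4.8
shift [-448.8  -11.7   74. ] turn [-0.    -0.     0.002] shift-after-turn [-448.8  -11.    74.1]
pos [528.6  29.9 144.1] rpy [-180.    -0.    91.7] q [0.05 0.31 1.92 0.   0.91 0.02] F [-0.3 -0.7 -3.8] t 4.8
shift [-448.8  -11.7   74. ] turn [-0.266 -0.572 -0.845] shift-after-turn [-186.4 -351.4  221. ]
```

```bash
python3 -m creep '[{"x":-45,"y":-2,"z":0,"rx":0,"ry":0,"rz":0,"hand":50},{"x":-50,"y":-3,"z":0,"rx":0,"ry":0,"rz":0,"hand":50},{"x":-50,"y":-3,"z":0,"rx":0,"ry":0,"rz":0,"hand":50},{"x":-50,"y":-3,"z":0,"rx":0,"ry":0,"rz":0,"hand":50},{"x":-50,"y":-3,"z":0,"rx":0,"ry":0,"rz":0,"hand":50},{"x":-50,"y":-2,"z":0,"rx":0,"ry":0,"rz":0,"hand":50},{"x":-50,"y":-2,"z":0,"rx":0,"ry":0,"rz":0,"hand":50},{"x":-50,"y":-2,"z":0,"rx":0,"ry":0,"rz":0,"hand":50},{"x":-40,"y":0,"z":0,"rx":0,"ry":0,"rz":0,"hand":50},{"x":0,"y":0,"z":0,"rx":0,"ry":0,"rz":-0.175,"hand":50},{"x":0,"y":0,"z":0,"rx":0,"ry":0,"rz":-0.175,"hand":50},{"x":0,"y":0,"z":0,"rx":0,"ry":0,"rz":-0.175,"hand":50},{"x":0,"y":0,"z":0,"rx":0,"ry":0,"rz":-0.175,"hand":50},{"x":0,"y":0,"z":0,"rx":0,"ry":0,"rz":-0.175,"hand":50},{"x":0,"y":0,"z":0,"rx":0,"ry":-0.153,"rz":0,"hand":50},{"x":0,"y":0,"z":0,"rx":0,"ry":-0.153,"rz":0,"hand":50},{"x":0,"y":0,"z":0,"rx":0,"ry":-0.153,"rz":0,"hand":50},{"x":0,"y":0,"z":0,"rx":0,"ry":-0.153,"rz":0,"hand":50},{"x":0,"y":0,"z":0,"rx":0,"ry":0,"rz":0,"hand":50}]' 40
python3 -c "
from h import *
u=np.array([.785,-.62,0]);d=np.array([503.5,-398,0])
to(d+u*26+[0,0,26],[180,35,141.7])
cv2.imwrite('pics/c.png',crop(grab_frame('scene')[:,:,::-1],320,60,180,140,4))"
```

```text
clock: 7.18
eef_pos: [517.7, -403.5, 141.7]
tcp_rot: [-3.141, 0.606, 2.474]
contact_force: [0.0, 0.7, -3.7]
opening: 0.69
grasp_force: 44.7
pos [ 517.7 -403.5  141.7] rpy [-180.    34.7  141.7] q [-0.66  0.32  2.1  -0.03  0.11 -1.53] F [ 0.   0.7 -3.7] t 7.175
shift [ 56.5  -4.5 101.6] turn [-0.    -0.005  0.001] shift-after-turn [ 57.   -4.5 101.3]
```

View pics/c.png

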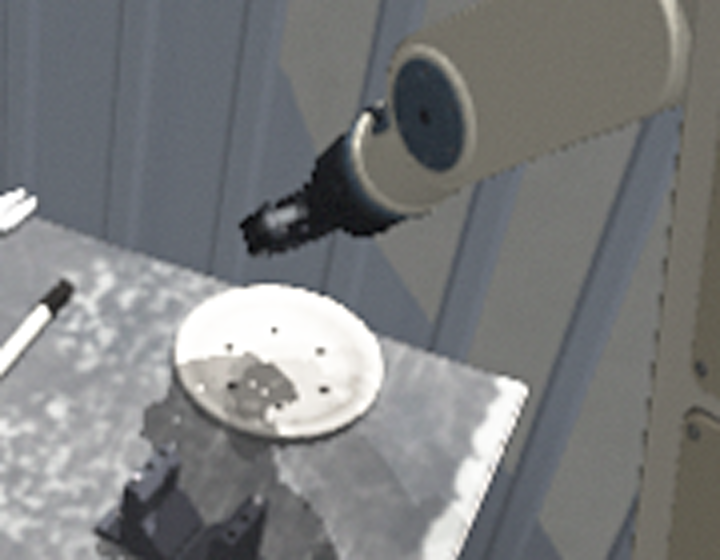

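The picture shows the collar in the tilted gripper above the dish (dish centre about 280,362 in the crop). Joint 5 is nearly at its limit, so I'll tilt sideways instead of in the arm's plane.

```bash
python3 -m creep '[{"x":0,"y":0,"z":0,"rx":0,"ry":0.153,"rz":0,"hand":50},{"x":0,"y":0,"z":0,"rx":0,"ry":0.153,"rz":0,"hand":50},{"x":0,"y":0,"z":0,"rx":0,"ry":0.153,"rz":0,"hand":50},{"x":0,"y":0,"z":0,"rx":0,"ry":0.153,"rz":0,"hand":50},{"x":0,"y":0,"z":0,"rx":0,"ry":0,"rz":0.156,"hand":50},{"x":0,"y":0,"z":0,"rx":0,"ry":0,"rz":0.156,"hand":50},{"x":0,"y":0,"z":0,"rx":0,"ry":0,"rz":0.156,"hand":50},{"x":0,"y":0,"z":0,"rx":0,"ry":0,"rz":0.156,"hand":50},{"x":0,"y":0,"z":0,"rx":0,"ry":0,"rz":0.156,"hand":50},{"x":0,"y":0,"z":0,"rx":0,"ry":0,"rz":0.156,"hand":50},{"x":0,"y":0,"z":0,"rx":0,"ry":0,"rz":0.156,"hand":50},{"x":0,"y":0,"z":0,"rx":0,"ry":0,"rz":0.156,"hand":50},{"x":0,"y":0,"z":0,"rx":0,"ry":-0.12,"rz":0,"hand":50},{"x":0,"y":0,"z":0,"rx":0,"ry":-0.12,"rz":0,"hand":50},{"x":0,"y":0,"z":0,"rx":0,"ry":-0.12,"rz":0,"hand":50},{"x":0,"y":0,"z":0,"rx":0,"ry":-0.12,"rz":0,"hand":50},{"x":0,"y":0,"z":0,"rx":0,"ry":-0.12,"rz":0,"hand":50},{"x":0,"y":0,"z":0,"rx":0,"ry":0,"rz":0,"hand":50}]' 40
python3 -c "
from h import *
to([494.6,-422.4,30],[180,35,70])"
```

```text
clock: 9.48
eef_pos: [522.4, -404.5, 143.7]
tcp_rot: [-3.139, 0.6, 1.227]
contact_force: [0.6, -0.6, -3.6]
opening: 0.692
grasp_force: 44.7
pos [ 522.4 -404.5  143.7] rpy [-179.9   34.4   70.3] q [-0.36  0.52  1.73 -0.73  1.01  0.42] F [ 0.6 -0.6 -3.6] t 9.475
shift [ 42.6 -19.9 108.7] turn [ 0.001 -0.01   0.005] shift-after-turn [ 43.6 -20.  108.3]
```

```bash
python3 -m creep '[{"x":10,"y":-5,"z":27,"rx":0,"ry":0,"rz":0,"hand":50},{"x":11,"y":-5,"z":27,"rx":0,"ry":0,"rz":0,"hand":50},{"x":11,"y":-5,"z":27,"rx":0,"ry":0,"rz":0,"hand":50},{"x":10.6,"y":-5,"z":27,"rx":0,"ry":0,"rz":0,"hand":50},{"x":2.3,"y":0,"z":3.3,"rx":0,"ry":0,"rz":0,"hand":50},{"x":2.3,"y":0,"z":3.3,"rx":0,"ry":0,"rz":0,"hand":50},{"x":0,"y":0,"z":0,"rx":0,"ry":0,"rz":0,"hand":50}]' 40
python3 -c "
from h import *
to([494.6,-422.4,18],[180,35,70])"
```

```text
clock: 10.35
eef_pos: [494.4, -423.2, 23.2]
tcp_rot: [3.14, 0.6, 1.224]
contact_force: [-0.2, -0.1, -4.4]
opening: 0.689
grasp_force: 45.1
pos [ 494.4 -423.2   23.2] rpy [179.9  34.4  70.1] q [-0.41  0.68  1.81 -0.88  0.82  0.61] F [-0.2 -0.1 -4.4] t 10.35
shift [ 3.6 -0.1  3.8] turn [ 0.004 -0.011  0.002] shift-after-turn [ 3.7 -0.1  3.8]
```

```bash
python3 -m creep '[{"x":1.7,"y":0,"z":2.5,"rx":0,"ry":0,"rz":0,"hand":50},{"x":1.2,"y":0,"z":1.6,"rx":0,"ry":0,"rz":0,"hand":50},{"x":0.6,"y":0,"z":0.8,"rx":0,"ry":0,"rz":0,"hand":50},{"x":0.6,"y":0,"z":0.8,"rx":0,"ry":0,"rz":0,"hand":50},{"x":0,"y":0,"z":0,"rx":0,"ry":0,"rz":0,"hand":50}]' 40
python3 -c "
from h import *
to([494.6,-422.4,18],[180,35,70])"
```

```text
clock: 10.98
eef_pos: [493.5, -422.6, 15.6]
tcp_rot: [3.141, 0.601, 1.226]
contact_force: [-0.8, 2.5, 3.8]
opening: 0.693
grasp_force: 46.0
pos [ 493.5 -422.6   15.6] rpy [180.   34.4  70.2] q [-0.41  0.69  1.82 -0.89  0.81  0.62] F [-0.8  2.5  3.8] t 10.975
shift [-0.9  1.  -2.3] turn [ 0.002 -0.01   0.003] shift-after-turn [-0.9  1.  -2.3]
```

```bash
python3 -m creep '[{"x":0,"y":0,"z":0,"rx":0,"ry":0,"rz":0,"hand":64},{"x":0,"y":0,"z":0,"rx":0,"ry":0,"rz":0,"hand":70},{"x":0,"y":0,"z":0,"rx":0,"ry":0,"rz":0,"hand":80},{"x":0,"y":0,"z":0,"rx":0,"ry":0,"rz":0,"hand":80},{"x":0,"y":0,"z":0,"rx":0,"ry":0,"rz":0,"hand":80},{"x":0,"y":0,"z":-10,"rx":0,"ry":0,"rz":0,"hand":80},{"x":0,"y":0,"z":-30,"rx":0,"ry":0,"rz":0,"hand":80},{"x":0,"y":0,"z":-45,"rx":0,"ry":0,"rz":0,"hand":85},{"x":0,"y":0,"z":-45,"rx":0,"ry":0,"rz":0,"hand":85},{"x":0,"y":0,"z":-45,"rx":0,"ry":0,"rz":0,"hand":85}]' 40
python3 -c "
from h import *
to([522,214,200],[180,0,91.6])
cv2.imwrite('pics/d.png',np.hstack([crop(grab_frame('scene')[:,:,::-1],340,100,100,120,4),crop(grab_frame('top')[:,:,::-1],390,170,100,120,4)]))"
```

```text
clock: 12.22
eef_pos: [527.1, -328.2, 161.2]
tcp_rot: [3.141, 0.599, 1.226]
contact_force: [-0.1, -0.4, 1.0]
opening: 0.995
grasp_force: 0.0
pos [ 527.1 -328.2  161.2] rpy [180.   34.3  70.2] q [-0.24  0.48  1.77 -0.69  1.08  0.49] F [-0.1 -0.4  1. ] t 12.225
shift [ 398.  -188.  -319.1] turn [-0.111  0.592 -0.361] shift-after-turn [542.2  10.1 -38.8]
```

View pics/d.png

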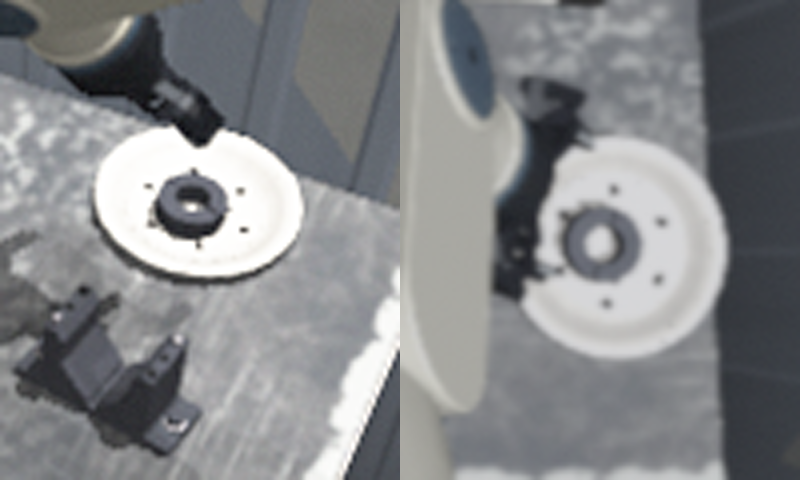

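The collar lies flat in the dish, at about (190,205) in the scene half and (600,243) in the top half. The sleeve is next.

```bash
python3 -m creep '[{"x":0,"y":0,"z":-30,"rx":0,"ry":0.12,"rz":0,"hand":85},{"x":0,"y":0,"z":0,"rx":0,"ry":0.12,"rz":0,"hand":85},{"x":0,"y":0,"z":0,"rx":0,"ry":0.12,"rz":0,"hand":85},{"x":0,"y":0,"z":0,"rx":0,"ry":0.12,"rz":0,"hand":85},{"x":0,"y":0,"z":0,"rx":0,"ry":0.119,"rz":0,"hand":85},{"x":0,"y":0,"z":-15,"rx":0,"ry":0,"rz":-0.125,"hand":85},{"x":0,"y":0,"z":0,"rx":0,"ry":0,"rz":-0.125,"hand":85},{"x":0,"y":0,"z":0,"rx":0,"ry":0,"rz":-0.125,"hand":85},{"x":0,"y":0,"z":0,"rx":0,"ry":0,"rz":0,"hand":85}]' 40
python3 -c "
from h import *
to([524,200,210],[180,0,91.6])"
```

```text
clock: 13.45
eef_pos: [532.1, -313.5, 198.9]
tcp_rot: [-3.141, 0.001, 1.6]
contact_force: [-0.3, 0.5, -0.2]
opening: 0.996
grasp_force: 0.0
pos [ 532.1 -313.5  198.9] rpy [-179.9    0.    91.7] q [-0.53  0.37  1.68 -0.    1.09 -0.56] F [-0.3  0.5 -0.2] t 13.45
shift [513.5   6.7 -11.4] turn [-0.001  0.001  0.001] shift-after-turn [513.5   6.2 -11.1]
```

```bash
python3 -m creep '[{"x":40,"y":1,"z":-11,"rx":0,"ry":0,"rz":0,"hand":85},{"x":54,"y":1,"z":0,"rx":0,"ry":0,"rz":0,"hand":85},{"x":54,"y":1,"z":0,"rx":0,"ry":0,"rz":0,"hand":85},{"x":54,"y":1,"z":0,"rx":0,"ry":0,"rz":0,"hand":85},{"x":54,"y":1,"z":0,"rx":0,"ry":0,"rz":0,"hand":85},{"x":54,"y":1,"z":0,"rx":0,"ry":0,"rz":0,"hand":85},{"x":54,"y":1,"z":0,"rx":0,"ry":0,"rz":0,"hand":85},{"x":54,"y":0,"z":0,"rx":0,"ry":0,"rz":0,"hand":85},{"x":54,"y":0,"z":0,"rx":0,"ry":0,"rz":0,"hand":85},{"x":41,"y":0,"z":0,"rx":0,"ry":0,"rz":0,"hand":85},{"x":0,"y":0,"z":0,"rx":0,"ry":0,"rz":0,"hand":85}]' 30
python3 -c "
from h import *
to([524,200,109],[180,0,91.6])"
```

```text
clock: 14.82
eef_pos: [523.8, 201.9, 209.5]
tcp_rot: [-3.141, 0.001, 1.601]
contact_force: [0.5, -0.4, 0.8]
opening: 0.998
grasp_force: 0.0
pos [523.8 201.9 209.5] rpy [-180.     0.    91.7] q [ 0.37  0.28  1.79 -0.    1.07  0.34] F [ 0.5 -0.4  0.8] t 14.825
shift [ -1.8   0.2 100.5] turn [-0.     0.001  0.002] shift-after-turn [ -1.9   0.2 100.5]
```

```bash
python3 -m creep '[{"x":-2,"y":0,"z":36,"rx":0,"ry":0,"rz":0,"hand":85},{"x":0,"y":0,"z":36,"rx":0,"ry":0,"rz":0,"hand":85},{"x":0,"y":0,"z":28,"rx":0,"ry":0,"rz":0,"hand":85},{"x":0,"y":0,"z":0,"rx":0,"ry":0,"rz":0,"hand":60},{"x":0,"y":0,"z":0,"rx":0,"ry":0,"rz":0,"hand":56},{"x":0,"y":0,"z":0,"rx":0,"ry":0,"rz":0,"hand":50},{"x":0,"y":0,"z":0,"rx":0,"ry":0,"rz":0,"hand":46},{"x":0,"y":0,"z":0,"rx":0,"ry":0,"rz":0,"hand":46},{"x":0,"y":0,"z":0,"rx":0,"ry":0,"rz":0,"hand":46}]' 25
python3 -c "
from h import *
to([524,200,109],[180,0,91.6])"
```

```text
clock: 15.95
eef_pos: [525.1, 197.3, 111.1]
tcp_rot: [3.14, 0.001, 1.601]
contact_force: [-0.4, -3.3, 7.1]
opening: 0.597
grasp_force: 27.5
pos [525.1 197.3 111.1] rpy [179.9   0.   91.7] q [ 0.36  0.4   1.87 -0.    0.87  0.33] F [-0.4 -3.3  7.1] t 15.95
shift [ 2.7 -1.   2.1] turn [0.002 0.001 0.002] shift-after-turn [ 2.7 -1.   2.1]
```

```bash
python3 -m creep '[{"x":0,"y":0.5,"z":-4,"rx":0,"ry":0,"rz":0,"hand":46},{"x":-5,"y":0,"z":0,"rx":0,"ry":0,"rz":0,"hand":46},{"x":-10,"y":0,"z":0,"rx":0,"ry":0,"rz":0,"hand":46},{"x":-12,"y":0,"z":0,"rx":0,"ry":0,"rz":0,"hand":46},{"x":-12,"y":0,"z":0,"rx":0,"ry":0,"rz":0,"hand":46},{"x":-10,"y":0,"z":0,"rx":0,"ry":0,"rz":0,"hand":46},{"x":-5,"y":0,"z":0,"rx":0,"ry":0,"rz":0,"hand":46},{"x":0,"y":0,"z":0,"rx":0,"ry":0,"rz":0,"hand":46}]' 30
python3 -c "
from h import *
to([524,200,109],[180,0,91.6])"
```

```text
clock: 16.95
eef_pos: [526.4, 143.0, 113.8]
tcp_rot: [-3.141, 0.001, 1.6]
contact_force: [-0.2, -0.9, -2.6]
opening: 0.602
grasp_force: 32.2
pos [526.4 143.  113.8] rpy [-180.     0.    91.7] q [ 0.26  0.38  1.9  -0.    0.86  0.23] F [-0.2 -0.9 -2.6] t 16.95
shift [57.  -0.7  4.8] turn [-0.     0.001  0.001] shift-after-turn [57.  -0.8  4.8]
```

```bash
python3 -m creep '[{"x":0,"y":0,"z":2.5,"rx":0,"ry":0,"rz":0,"hand":46},{"x":0,"y":0,"z":0,"rx":0,"ry":0,"rz":0,"hand":60},{"x":0,"y":0,"z":0,"rx":0,"ry":0,"rz":0,"hand":80},{"x":0,"y":0,"z":0,"rx":0,"ry":0,"rz":0,"hand":85},{"x":0,"y":0,"z":-30,"rx":0,"ry":0,"rz":0,"hand":85},{"x":7,"y":0,"z":-35,"rx":0,"ry":0,"rz":0,"hand":85},{"x":7,"y":0,"z":-20,"rx":0,"ry":0,"rz":0,"hand":85},{"x":0,"y":0,"z":0,"rx":0,"ry":0,"rz":0.174,"hand":85},{"x":0,"y":0,"z":0,"rx":0,"ry":0,"rz":0.174,"hand":85},{"x":0,"y":0,"z":0,"rx":0,"ry":0,"rz":0.174,"hand":85},{"x":0,"y":0,"z":0,"rx":0,"ry":0,"rz":0.174,"hand":85},{"x":0,"y":0,"z":0,"rx":0,"ry":0,"rz":0.174,"hand":85},{"x":0,"y":0,"z":0,"rx":0,"ry":0,"rz":0.174,"hand":85},{"x":0,"y":0,"z":0,"rx":0,"ry":0,"rz":0.174,"hand":85},{"x":0,"y":0,"z":0,"rx":0,"ry":0,"rz":0.174,"hand":85},{"x":0,"y":0,"z":0,"rx":0,"ry":0,"rz":0.174,"hand":85},{"x":0,"y":0,"z":0,"rx":0,"ry":0,"rz":0,"hand":85}]' 30
python3 -c "
from h import *
to([524.5,158,139],[180,0,1.6])
th=np.linspace(0,2*np.pi,40)
im=crop(grab_frame('scene')[:,:,::-1],250,180,120,120,5)
for yc in(127,189):
  q=np.array([px('scene',(525+26*np.cos(t),yc,127.5+26*np.sin(t))) for t in th]);q=((q+.5-[250,180])*5-.5).astype(int)
  cv2.polylines(im,[q.reshape(-1,1,2)],True,(0,255,0),1)
cv2.imwrite('pics/e.png',im)"
```

```text
clock: 19.08
eef_pos: [525.9, 157.5, 196.4]
tcp_rot: [3.141, 0.0, 0.036]
contact_force: [1.1, 0.2, -0.0]
opening: 0.995
grasp_force: 0.0
pos [525.9 157.5 196.4] rpy [179.9   0.    2.1] q [ 0.29  0.27  1.83 -0.    1.04  1.82] F [ 1.1  0.2 -0. ] t 19.075
shift [-1.4 -0.6 57.4] turn [0.001 0.    0.008] shift-after-turn [-1.4 -0.5 57.4]
```

View pics/e.png

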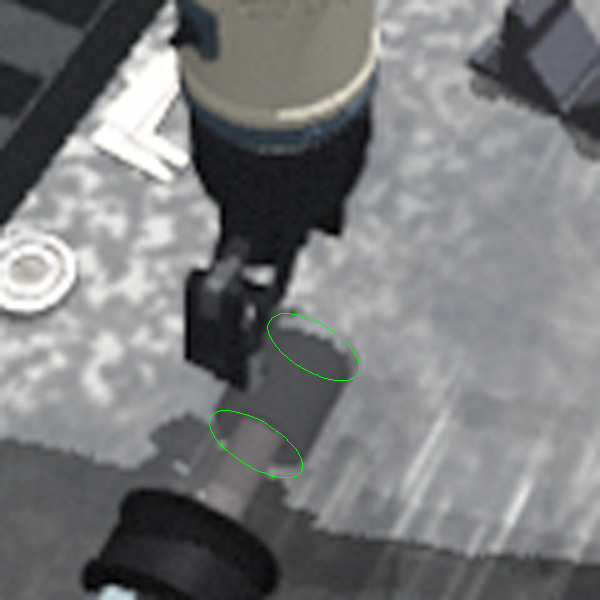

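The sleeve's ends match the predicted outlines at (313,347) and (255,443) to within 2–3 mm. The gripper is centred over it, so I'll descend for the end-face grip.

```bash
python3 -m creep '[{"x":0,"y":0,"z":30,"rx":0,"ry":0,"rz":0.008,"hand":85},{"x":0,"y":0,"z":20,"rx":0,"ry":0,"rz":0,"hand":85},{"x":0,"y":0,"z":6.5,"rx":0,"ry":0,"rz":0,"hand":85},{"x":0,"y":0,"z":0,"rx":0,"ry":0,"rz":0,"hand":72},{"x":0,"y":0,"z":0,"rx":0,"ry":0,"rz":0,"hand":66},{"x":0,"y":0,"z":0,"rx":0,"ry":0,"rz":0,"hand":60},{"x":0,"y":0,"z":0,"rx":0,"ry":0,"rz":0,"hand":55},{"x":0,"y":0,"z":0,"rx":0,"ry":0,"rz":0,"hand":55}]' 30
python3 -c "
from h import *
to([524.5,158,139],[180,0,1.6])"
```

```text
clock: 20.12
eef_pos: [526.4, 157.5, 140.9]
tcp_rot: [3.141, -0.001, 0.027]
contact_force: [-1.0, -0.9, 6.0]
opening: 0.712
grasp_force: 32.2
pos [526.4 157.5 140.9] rpy [ 1.8e+02 -1.0e-01  1.6e+00] q [ 0.29  0.34  1.88 -0.    0.92  1.83] F [-1.  -0.9  6. ] t 20.125
shift [-1.9 -0.5  1.9] turn [ 0.001 -0.001 -0.001] shift-after-turn [-1.9 -0.5  1.9]
```

```bash
python3 -m creep '[{"x":0,"y":0,"z":-2,"rx":0,"ry":0,"rz":0,"hand":50},{"x":0,"y":0,"z":-2,"rx":0,"ry":0,"rz":0,"hand":50},{"x":0,"y":0,"z":0,"rx":0,"ry":0,"rz":0,"hand":50}]' 45
python3 -c "
from h import *
to([524.5,158,139],[180,0,1.6])"
```

```text
clock: 20.5
eef_pos: [525.8, 157.4, 143.8]
tcp_rot: [3.141, 0.0, 0.027]
contact_force: [-0.7, 0.0, -3.2]
opening: 0.706
grasp_force: 49.3
pos [525.8 157.4 143.8] rpy [179.9   0.    1.5] q [ 0.29  0.34  1.88 -0.    0.93  1.83] F [-0.7  0.  -3.2] t 20.5
shift [-1.3 -0.6  4.8] turn [ 0.001  0.    -0.001] shift-after-turn [-1.3 -0.6  4.8]
```

```bash
python3 -m creep '[{"x":0,"y":6,"z":0,"rx":0,"ry":0,"rz":0,"hand":50},{"x":0,"y":10,"z":0,"rx":0,"ry":0,"rz":0,"hand":50},{"x":0,"y":12,"z":0,"rx":0,"ry":0,"rz":0,"hand":50},{"x":0,"y":12,"z":0,"rx":0,"ry":0,"rz":0,"hand":50}]' 45
python3 -c "
from h import *
to([524.5,60,144],[180,0,1.6])"
```

```text
clock: 21.0
eef_pos: [526.9, 116.3, 143.8]
tcp_rot: [3.14, 0.001, 0.027]
contact_force: [0.5, 0.2, -3.2]
opening: 0.708
grasp_force: 49.3
pos [526.9 116.3 143.8] rpy [179.9   0.    1.5] q [ 0.22  0.33  1.9  -0.    0.92  1.76] F [ 0.5  0.2 -3.2] t 21.0
shift [-3.9 56.2 -0.2] turn [ 0.001  0.001 -0.001] shift-after-turn [-4.  56.2 -0.2]
```

```bash
python3 -m creep '[{"x":0,"y":12,"z":0,"rx":0,"ry":0,"rz":0,"hand":50},{"x":0,"y":14,"z":0,"rx":0,"ry":0,"rz":0,"hand":50},{"x":0,"y":14,"z":0,"rx":0,"ry":0,"rz":0,"hand":50},{"x":0,"y":16,"z":0,"rx":0,"ry":0,"rz":0,"hand":50},{"x":0,"y":40,"z":-10,"rx":0,"ry":0,"rz":0,"hand":50}]' 45
cat > fit.py <<'E'
from h import *
from scipy.ndimage import map_coordinates
from scipy.optimize import minimize
rect=lambda x0,x1,z:[((x0,-26,z),(x1,-26,z)),((x1,-26,z),(x1,26,z)),((x1,26,z),(x0,26,z)),((x0,26,z),(x0,-26,z))]
V=(26*2**.5-48.8)
E=rect(29.5,48,75)+rect(-48,-29.5,75)+rect(-70,70,0)
G={n:cv2.GaussianBlur(cv2.cvtColor(cv2.imread(f"pics/{n}0.png"),cv2.COLOR_BGR2GRAY).astype(float),(0,0),1.0) for n in("top","scene")}
C={n:get_calibration(n) for n in G}
gr={n:(cv2.Sobel(g,cv2.CV_64F,1,0),cv2.Sobel(g,cv2.CV_64F,0,1)) for n,g in G.items()}
w=np.linspace(.05,.95,25)[:,None]
def cost(p,views):
    c,s=np.cos(p[2]/20),np.sin(p[2]/20);tot=0
    for n in views:
        K,R,t=C[n]["K"],C[n]["R"],C[n]["t"]
        for a,b in E:
            L=np.array(a)*(1-w)+np.array(b)*w
            X=np.c_[p[0]+c*L[:,0]-s*L[:,1],p[1]+s*L[:,0]+c*L[:,1],L[:,2]]
            q=(X@R.T+t)@K.T;q=q[:,:2]/q[:,2:]
            d=q[-1]-q[0];l=np.linalg.norm(d);nn=np.array([-d[1],d[0]])/l
            g=[map_coordinates(k,[q[:,1],q[:,0]],order=1) for k in gr[n]]
            tot+=abs((g[0]*nn[0]+g[1]*nn[1]).mean())*l/(l+5)
    return -tot
for v in(["top"],["scene"],["top","scene"]):
    best=min((minimize(cost,[491.3+dx,-177.7+dy,np.radians(-9.8)*20],args=(v,),method="Nelder-Mead",options=dict(initial_simplex=[[491.3+dx,-177.7+dy,-3.4],[494+dx,-177.7+dy,-3.4],[491.3+dx,-175+dy,-3.4],[491.3+dx,-177.7+dy,-2.6]])) for dx in(-3,0,3) for dy in(-3,0,3)),key=lambda r:r.fun)
    print(v,best.x[:2].round(1),np.degrees(best.x[2]/20).round(1),best.fun.round(1))
E
python3 fit.py; python3 -c "
from h import *
to([491.5,-177.5,150],[180,0,-9.8])"
```

```text
clock: 21.62
eef_pos: [529.1, 21.0, 153.5]
tcp_rot: [3.141, 0.002, 0.028]
contact_force: [0.1, 0.0, -3.5]
opening: 0.708
grasp_force: 50.0
['top'] [ 490.7 -178.4] -9.9 -451.2
['scene'] [ 494.  -181.1] -10.0 -900.6
['top', 'scene'] [ 493.8 -179.9] -9.7 -1301.9
pos [529.1  21.  153.5] rpy [1.8e+02 1.0e-01 1.6e+00] q [ 0.04  0.3   1.91 -0.    0.94  1.58] F [ 0.1  0.  -3.5] t 21.625
shift [-43.2 197.3   3.7] turn [0.001 0.001 0.2  ] shift-after-turn [ -3.3 202.    3.5]
```

```bash
python3 -m creep '[{"x":-9,"y":40,"z":0,"rx":0,"ry":0,"rz":0,"hand":50},{"x":-9,"y":45,"z":0,"rx":0,"ry":0,"rz":0,"hand":50},{"x":-8,"y":45,"z":0,"rx":0,"ry":0,"rz":0,"hand":50},{"x":-8,"y":40,"z":2,"rx":0,"ry":0,"rz":0,"hand":50},{"x":-8,"y":29,"z":2,"rx":0,"ry":0,"rz":0,"hand":50},{"x":0,"y":0,"z":0,"rx":0,"ry":0,"rz":0.1,"hand":50},{"x":0,"y":0,"z":0,"rx":0,"ry":0,"rz":0.1,"hand":50},{"x":0,"y":0,"z":0,"rx":0,"ry":0,"rz":0,"hand":50}]' 45
python3 -c "
from h import *
to([492.8,-179.3,105],[180,0,-9.8])"
```

```text
clock: 22.62
eef_pos: [492.6, -179.2, 150.1]
tcp_rot: [3.141, 0.0, -0.173]
contact_force: [-0.4, -0.7, -3.4]
opening: 0.706
grasp_force: 50.1
pos [ 492.6 -179.2  150.1] rpy [179.9   0.   -9.9] q [-0.35  0.29  1.92 -0.    0.92  1.39] F [-0.4 -0.7 -3.4] t 22.625
shift [ 0.2  0.  45.1] turn [ 0.001  0.    -0.002] shift-after-turn [ 0.2  0.1 45.1]
```

```bash
python3 -m creep '[{"x":0,"y":0,"z":25,"rx":0,"ry":0,"rz":0,"hand":50},{"x":0,"y":0,"z":20,"rx":0,"ry":0,"rz":0,"hand":50},{"x":0,"y":0,"z":8,"rx":0,"ry":0,"rz":0,"hand":50},{"x":0,"y":0,"z":6,"rx":0,"ry":0,"rz":0,"hand":50},{"x":0,"y":0,"z":4,"rx":0,"ry":0,"rz":0,"hand":50},{"x":0,"y":0,"z":0,"rx":0,"ry":0,"rz":0,"hand":50}]' 45
python3 -c "
from h import *
to([492.8,-179.3,70],[180,0,-9.8])"
```

```text
clock: 23.38
eef_pos: [493.0, -178.7, 87.3]
tcp_rot: [3.141, -0.0, -0.173]
contact_force: [0.2, -0.2, -3.3]
opening: 0.709
grasp_force: 50.1
pos [ 493.  -178.7   87.3] rpy [179.9  -0.   -9.9] q [-0.35  0.39  1.97 -0.    0.79  1.39] F [ 0.2 -0.2 -3.3] t 23.375
shift [-0.1  0.6 17.3] turn [ 0.001 -0.    -0.002] shift-after-turn [-0.1  0.6 17.3]
```

```bash
python3 -m creep '[{"x":0,"y":0,"z":4,"rx":0,"ry":0,"rz":0,"hand":50},{"x":0,"y":0,"z":4,"rx":0,"ry":0,"rz":0,"hand":50},{"x":0,"y":0,"z":4,"rx":0,"ry":0,"rz":0,"hand":50},{"x":0,"y":0,"z":4,"rx":0,"ry":0,"rz":0,"hand":50},{"x":0,"y":0,"z":2,"rx":0,"ry":0,"rz":0,"hand":50},{"x":0,"y":0,"z":0,"rx":0,"ry":0,"rz":0,"hand":50}]' 45
python3 -c "
from h import *
to([492.8,-179.3,62.2],[180,0,-9.8])
th=np.linspace(0,2*np.pi,40)
cv2.imwrite('pics/f.png',np.hstack([crop(grab_frame('scene')[:,:,::-1],335,155,66,100,6),crop(grab_frame('top')[:,:,::-1],340,190,66,100,6)]))"
```

```text
clock: 24.12
eef_pos: [492.8, -178.6, 68.9]
tcp_rot: [3.141, 0.0, -0.173]
contact_force: [0.6, -0.3, -2.8]
opening: 0.708
grasp_force: 50.2
pos [ 492.8 -178.6   68.9] rpy [179.9   0.   -9.9] q [-0.35  0.42  1.97 -0.    0.75  1.4 ] F [ 0.6 -0.3 -2.8] t 24.125
shift [0.1 0.7 6.7] turn [ 0.001  0.    -0.002] shift-after-turn [0.1 0.7 6.7]
```

```bash
python3 -m creep '[{"x":0,"y":0.5,"z":2,"rx":0,"ry":0,"rz":0,"hand":50},{"x":0,"y":0,"z":1.5,"rx":0,"ry":0,"rz":0,"hand":50},{"x":0,"y":0,"z":1.5,"rx":0,"ry":0,"rz":0,"hand":50},{"x":0,"y":0,"z":0,"rx":0,"ry":0,"rz":0,"hand":50}]' 45
python3 -c "
from h import *
to([492.8,-179.3,62.2],[180,0,-9.8])"
```

```text
clock: 24.72
eef_pos: [492.9, -179.2, 64.1]
tcp_rot: [3.141, -0.0, -0.173]
contact_force: [1.1, -0.6, -3.7]
opening: 0.706
grasp_force: 50.2
pos [ 492.9 -179.2   64.1] rpy [179.9  -0.   -9.9] q [-0.35  0.43  1.98 -0.    0.74  1.39] F [ 1.1 -0.6 -3.7] t 24.725
shift [-0.1  0.1  1.9] turn [ 0.001 -0.    -0.002] shift-after-turn [-0.1  0.1  1.9]
```

```bash
python3 -m creep '[{"x":0,"y":0,"z":1,"rx":0,"ry":0,"rz":0,"hand":50},{"x":0,"y":0,"z":0.7,"rx":0,"ry":0,"rz":0,"hand":50},{"x":0,"y":0,"z":0.6,"rx":0,"ry":0,"rz":0,"hand":50},{"x":0,"y":0,"z":0.6,"rx":0,"ry":0,"rz":0,"hand":50},{"x":0,"y":0,"z":0,"rx":0,"ry":0,"rz":0,"hand":50}]' 45
python3 -c "
from h import *
to([492.8,-179.3,62.2],[180,0,-9.8])"
```

```text
clock: 25.35
eef_pos: [494.6, -179.7, 62.5]
tcp_rot: [3.14, -0.004, -0.173]
contact_force: [3.6, 0.1, 9.6]
opening: 0.709
grasp_force: 51.5
pos [ 494.6 -179.7   62.5] rpy [179.9  -0.2  -9.9] q [-0.35  0.43  1.98 -0.    0.73  1.39] F [3.6 0.1 9.6] t 25.35
shift [-1.8 -0.1  0.3] turn [ 0.001 -0.004 -0.002] shift-after-turn [-1.8 -0.1  0.3]
```

```bash
python3 -m creep '[{"x":2,"y":0.8,"z":-1.2,"rx":0,"ry":0,"rz":0,"hand":50},{"x":0.3,"y":0,"z":0,"rx":0,"ry":0,"rz":0,"hand":50},{"x":0,"y":0,"z":0.8,"rx":0,"ry":0,"rz":0,"hand":50},{"x":0,"y":0,"z":0.6,"rx":0,"ry":0,"rz":0,"hand":50},{"x":0,"y":0,"z":0,"rx":0,"ry":0,"rz":0,"hand":50}]' 45
python3 -c "
from h import *
to([494.6,-180.5,62.2],[180,0,-9.8])"
```

```text
clock: 25.98
eef_pos: [494.5, -180.2, 62.4]
tcp_rot: [3.141, 0.001, -0.173]
contact_force: [-6.9, 4.3, 24.1]
opening: 0.708
grasp_force: 53.0
pos [ 494.5 -180.2   62.4] rpy [ 1.8e+02  1.0e-01 -9.9e+00] q [-0.35  0.43  1.97 -0.    0.74  1.39] F [-6.9  4.3 24.1] t 25.975
shift [0.2 0.3 0.2] turn [ 0.001  0.001 -0.002] shift-after-turn [0.2 0.3 0.2]
```

```bash
python3 -m creep '[{"x":-0.4,"y":0,"z":-0.8,"rx":0,"ry":0,"rz":0,"hand":58},{"x":0,"y":0,"z":0,"rx":0,"ry":0,"rz":0,"hand":64},{"x":0,"y":0,"z":0,"rx":0,"ry":0,"rz":0,"hand":68},{"x":0,"y":0,"z":0,"rx":0,"ry":0,"rz":0,"hand":78},{"x":0,"y":0,"z":0,"rx":0,"ry":0,"rz":0,"hand":78},{"x":0,"y":0,"z":-15,"rx":0,"ry":0,"rz":0,"hand":80},{"x":0,"y":0,"z":-40,"rx":0,"ry":0,"rz":0,"hand":85},{"x":0,"y":0,"z":-40,"rx":0,"ry":0,"rz":0,"hand":85},{"x":-45,"y":0,"z":-10,"rx":0,"ry":0,"rz":0,"hand":85},{"x":-50,"y":0,"z":0,"rx":0,"ry":0,"rz":0,"hand":85},{"x":-50,"y":0,"z":0,"rx":0,"ry":0,"rz":0,"hand":85},{"x":0,"y":-40,"z":0,"rx":0,"ry":0,"rz":0,"hand":85},{"x":0,"y":-50,"z":0,"rx":0,"ry":0,"rz":0,"hand":85},{"x":0,"y":-50,"z":0,"rx":0,"ry":0,"rz":0,"hand":85},{"x":0,"y":-50,"z":0,"rx":0,"ry":0,"rz":0,"hand":85},{"x":0,"y":0,"z":0,"rx":0,"ry":0,"rz":0,"hand":85}]' 40
python3 -c "
from h import *
to([494.6,-180.5,62.2],[180,0,-9.8])
s=grab_frame('scene')[:,:,::-1];t=grab_frame('top')[:,:,::-1]
cv2.imwrite('pics/sceneF.png',s);cv2.imwrite('pics/topF.png',t)
cv2.imwrite('pics/g.png',np.hstack([crop(s,335,125,66,95,6),crop(t,340,190,66,95,6)]))"
```

```text
clock: 27.98
eef_pos: [385.2, 34.6, 167.7]
tcp_rot: [3.141, -0.001, -0.169]
contact_force: [0.1, -0.1, 1.0]
opening: 1.0
grasp_force: 0.0
pos [385.2  34.6 167.7] rpy [ 1.8e+02 -1.0e-01 -9.7e+00] q [ 0.09  0.06  2.18 -0.    0.91  1.83] F [ 0.1 -0.1  1. ] t 27.975
shift [143.8 193.7 105.7] turn [ 0.    -0.001  0.003] shift-after-turn [144.5 193.3 105.5]
```

View pics/g.png

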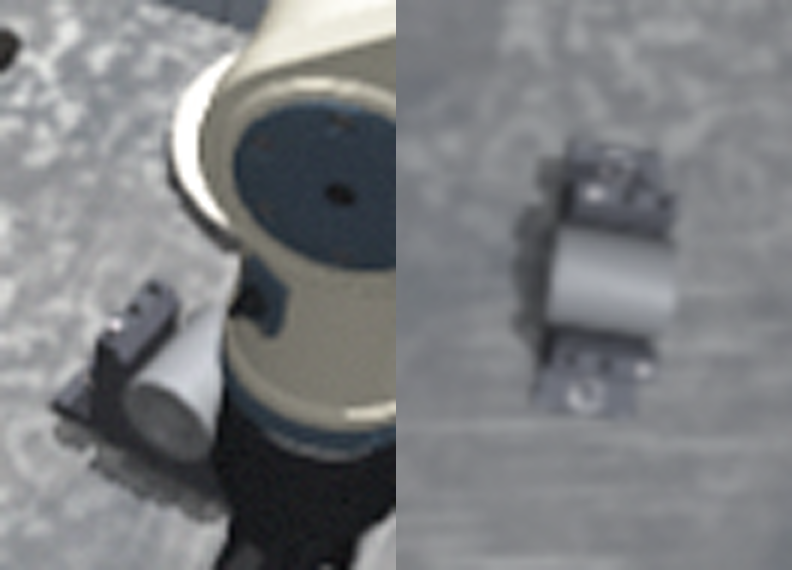

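```bash
python3 - <<'E'
from h import *
from scipy.ndimage import map_coordinates
a=np.radians(-9.8);c,s=np.cos(a),np.sin(a)
im=cv2.cvtColor(cv2.imread("pics/topF.png"),cv2.COLOR_BGR2GRAY).astype(float)
ys=np.arange(-45,45.1,.5)
def prof(xs,z):
    return np.mean([map_coordinates(im,[[q[1] for q in Q],[q[0] for q in Q]],order=3) for x in xs for Q in [[px("top",(494+c*x-s*y,-180+s*x+c*y,z)) for y in ys]]],axis=0)
for nm,xs,z in(("sleeve",range(-8,9,4),74),("cheek+",range(33,46,3),75),("cheek-",range(-45,-32,3),75)):
    p=prof(xs,z);g=np.gradient(p,.5)
    print(nm,[(ys[i],g[i].round(1)) for i in range(1,len(g)-1) if abs(g[i])>abs(g[i-1]) and abs(g[i])>=abs(g[i+1]) and abs(g[i])>1.5])
E
```

```text
sleeve [(np.float64(-29.5), np.float64(3.9)), (np.float64(32.5), np.float64(-15.0)), (np.float64(43.5), np.float64(2.6))]
cheek+ [(np.float64(-23.5), np.float64(-6.8)), (np.float64(-14.5), np.float64(3.2)), (np.float64(-3.5), np.float64(-3.2)), (np.float64(3.5), np.float64(3.6)), (np.float64(13.5), np.float64(4.0)), (np.float64(21.0), np.float64(-7.3)), (np.float64(27.0), np.float64(-9.2)), (np.float64(34.5), np.float64(6.8))]
cheek- [(np.float64(-26.5), np.float64(-3.7)), (np.float64(-20.5), np.float64(2.1)), (np.float64(-15.0), np.float64(-5.9)), (np.float64(-2.5), np.float64(-3.2)), (np.float64(4.0), np.float64(3.6)), (np.float64(14.5), np.float64(-3.4)), (np.float64(20.5), np.float64(1.9)), (np.float64(27.5), np.float64(-8.7)), (np.float64(35.0), np.float64(9.0))]
```

The last view shows the sleeve between the cheeks, flush with their tops. In the top view its ends sit at -29.5 and +32.5 mm and the cheeks' midpoint is about +1.1 mm, so it is centred to about 0.5 mm. I'm handing the job in.

```bash
python3 -c "
from rig import *
print(sign_off())"
```

```text
the job is handed in; nothing more can be done
None
```

The job is handed in at about 28 s: the collar lies flat in the dish, and the sleeve is fully down in the jig's V bed, centred to about 0.5 mm by the camera; the caliper, marker and bearing were not touched.

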